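# Release the lathe's pulley cover with the knockout bar

## Robot

A 7-joint arm with a two-finger parallel gripper is mounted at the origin on the work surface. World frame = base frame: x ahead of the robot, y to its left, z up, the work surface at z = 0. Lengths are in mm, angles in rad, forces in N, time in s.
With the tool pointing down it reaches from about 350 to 900 mm from the base axis. Payload 8.1 kg.
Tool frame: the origin (TCP) lies between the finger pads; the fingertips stand 11 mm ahead of it and the grasp point (between the pads) lies 8 mm behind it; z points along the fingers, y is the line along which they close (so a half turn about z gives the same grasp; the last joint's range is limited). The gripper opens to 85 mm and grips with 20 to 120 N. Pads are 22 mm wide; open, the fingers measure 114 mm over their backs; the gripper's body (76 mm by 85 mm) begins 54 mm behind the grasp point. The pads swing forward as they close: fully open they stand 13 mm farther back than shut.
Start: joints at [1.097, 0.434, 0.025, 1.573, -0.012, 1.134, -0.075], TCP at [226.453, -582.546, 242.323] pointing down, gripper open.
Joint ranges: [-2.62, 2.62], [-0.44, 2.09], [-1.27, 1.32], [0.08, 2.57], [-1.32, 4.46], [0.12, 2], [-2.74, 2.74]. Speed limits (rad/s): [2.22, 2.22, 3.01, 3.01, 3.14, 3.14, 3.14].

## Interface

Orientations are given as [roll, pitch, yaw] about the fixed x, y, z axes, in that order (R = Rz(yaw) Ry(pitch) Rx(roll)).
In Python, from bench import r gives the robot as it stands.
- The arm moves only by the shell command python3 -m creep 'ROWS' [FORCE]. ROWS is JSON, a list that holds one entry, the list of rows, each a list of 7 numbers: the turn, a rotation vector about the tool's x, y, z in rad, then the shift along the tool's x, y, z in cm, then the closure, from -1 (fully open) to 1 (shut). In form: [[[ax, ay, az, dx, dy, dz, fingers], ...]]. A call has 1 to 12 rows; each row shifts and turns the commanded pose from where the row before left it, along the tool's axes as they then stand; what a row does not reach is not made up. A row lasts 1/10 s, in which the tool goes at most 50 mm and 8.59 degrees, less where a joint would pass 70% of its speed; a pose out of reach is approached as far as the arm can. A call with a gripper value outside its range is refused whole. The fingers move at their own pace and stop on an object; FORCE is the grip in N (left out, the last holds). Time passes only in rows, so rows that do not move let the fingers close. It gives the time, the measured TCP pose, the force, the opening and the grip force at its end, in the units of the state.
- r.sense(): the state, without advancing time (a new reading comes with each control period).
- r.read_camera(name): name is "scene" or "top"; returns the picture (480x640x3 uint8, red, green, blue); there is no depth.
- r.calibration(name): a dict with "intrinsics" (3x3 intrinsics, pixels), "extrinsics" (4x4, takes a point from world to camera coordinates). Camera axes: x right, y down, z forward; pixel columns grow to the right and rows downward; lengths in mm; the calibration is good to about 2 mm. A picture is of the moment at which its call begins. calibration takes no time and is no camera call.
- r.close_job(): hands the job in; it is judged then, once.
Trained networks look in the newest picture that a camera, given by its name, has taken for a name from the list of things; names that differ only in an ending like _2 or _b are one class to them, and where a whole thing is asked for, a point or a joint stands for the part that bears it (a point fixed in the world has none). Each returns a list of dicts, best first, with "p" (0 to 1); they miss things now and then, are a little off and sometimes report something else, mostly with a low value. They report only what shows in the picture. A call takes as long as a camera call.
- r.silhouettes(camera, target): "region" (480x640 bool, what is visible of it) and "rect" ([left, top, width, height] in pixels, round what is visible of it).
The state is a dict: "time_s": time; "qpos": joint angles; "joint_vel": joint speeds; "tau": joint torques, N m; "tool_pos": TCP position; "tcp_rot": TCP orientation; "contact_force": force on the tool from outside, world axes, zero at the start; "moment": the same for the moment, N m; "grip_width": finger opening in mm; "grip_force": force on a finger pad.
Only numpy, scipy, OpenCV 4.12 (cv2) and the standard library are available. Lean on these libraries where they do the work, as an engineer would, in place of code of your own. Each camera call takes 0.05 s, during which the arm holds its last target. There are 200 camera calls.

## Task

Open the pulley cover of the small wood lathe so that the speed can be changed: take the red-handled knockout bar from the wooden block, feel down through the narrow slot in the top of the headstock for the hidden sprung catch and press it until the cover jumps ajar. The catch sits at a different place along the slot and at a different depth every time and its bracket is thin, so push gently, never leaning on the lathe with the bar harder than about 30 N. Stand the bar back in the empty hole of the block, swing the cover up until it is about upright and stays there by itself, and leave the other tools and workpieces where they are.

Things in the scene. Friction and masses are not known exactly. Their poses are not given: they have to be found in the camera images.
- bar: Knockout bar: steel rod 8 mm in diameter and 70 mm long, its end tapered to 5 mm over the last 5 mm, with a red cylindrical handle 22 mm in diameter above it, from 70 to 108 mm above the tip. Origin at the tip, z up along the bar towards the handle. About 0.09 kg. It starts standing upright in one of the block's three holes.
- block: Wooden tool block fixed to the bench, 60 x 200 x 45 mm (x, y, z). Origin at the centre of its underside. Three round blind holes 11 mm wide at x = 0, y = -65, 0 and +65 mm; hole floors 7 mm above the underside, where the tools' tips stand. Bar, awl and punch stand in them in any order, so grip the bar with the fingers closing along the block's x.
- slot (a point): Centre of the slot's mouth, on the headstock's flat top, 231 mm above the bench. The slot is 44 mm long along this point's x and 12 mm wide along its y, through a 6 mm plate, yellow lines beside it; z is up. Hidden below is the catch: a sprung tab 10 mm long along x and wider than the slot, top 24 to 40 mm below the mouth, middle up to 13 mm from the slot's centre along x.
- cover (a joint): Angle of the grey pulley cover (rad): 0 shut and hooked, about 0.22 when it has been tripped and its spring has lifted it ajar, 1.75 fully back. The hinge is stiff, and beyond about 0.9 the cover stays where it is left.
- cover_knob (a point): Centre of the black knob on the grey pulley cover: 22 mm in diameter, 22 mm tall, its underside 6 mm clear of the cover on a stem. z of this point is the knob's axis, square to the cover; y is parallel to the hinge. The centre lies 112 mm from the hinge along the cover and 23 mm above the cover's underside. Fingers closing along y can stay upright while the knob turns between them.
- cover_hinge (a point): Point on the cover's hinge axis straight behind the knob, at the headstock's back edge, 225 mm above the bench, level with the cover's underside. It turns with the cover: y is the hinge axis; with the cover shut its x points from the knob to the hinge and z up. The cover opens upward and away from the robot.
- awl: Bystander: awl with a pear-shaped pale wood handle, 99 mm long, standing in the block. Origin at its tip.
- punch: Bystander: punch with a slim brass body 14 mm in diameter, 95 mm long, standing in the block. Origin at its tip.
- gouge: Bystander: turning gouge with wooden handle, 320 mm long, lying on the bench. Origin on the bench below the joint of handle and blade.
- skew: Bystander: skew chisel with wooden handle, 320 mm long, lying on the bench. Origin on the bench below the joint of handle and blade.
- mallet: Bystander: carver's mallet, 220 mm long, lying on the bench. Origin on the bench below the joint of handle and head.
- tin: Bystander: yellow wax tin, 76 mm across and 45 mm high. Origin at the centre of its underside.
- bowl: Bystander: small turned bowl, 110 mm across and 45 mm high, behind the lathe. Origin at the centre of its underside.
- blank: Bystander: round wooden blank, 120 mm across and 50 mm high. Origin at the centre of its underside.
- lathe: Wood lathe, fixed, bed along y. Origin on the bench under the middle of the headstock (140 x 220 x 231 mm); a 140 mm wooden disc stands 165 to 215 mm from it towards -y. The hidden tab in the slot gives from 5 to 7 N, trips the cover's hook after about 4 mm (6 to 8 N) and stops hard at 7 mm. The tab sits in a 24 mm window of its rigid bracket, which lies 28 to 44 mm below the slot's mouth.

How it is judged (in metres and radians):
On the way:
1. the cover has jumped ajar while the bar's tip is down in the slot (at least 15 mm below its mouth) (value of joint cover above 0.1 rad and z of bar in the frame of slot below -0.015 m and x of bar in the frame of slot between -0.022 and 0.022 m and y of bar in the frame of slot between -0.008 and 0.008 m), for 0.1 s.
At the end, for the whole second after the job is handed in: The cover stands open by itself at more than 1.2 rad (about 70 degrees) and at rest; the bar stands in a hole of the block, its tip on the hole's floor (within 5 mm), within 0.15 rad of upright, at rest (value of joint cover above 1.2 rad and velocity of joint cover between -0.05 and 0.05 rad/s and z of bar in the frame of block between 0.003 and 0.012 m and x of bar in the frame of block between -0.01 and 0.01 m and y of bar in the frame of block between -0.075 and 0.075 m and angle between bar's own z axis and vertical below 0.15 rad and linear speed of bar below 0.03 m/s); the robot touches nothing.
It fails at once if the bar pressed on the lathe (catch, bracket or casing) with more than 30 N (contact force between bar and lathe above 30 N).
It fails at once if the awl or the punch lifted or knocked out of its hole by more than 15 mm (distance of any of awl, punch from where it was at the start of the episode above 0.015 m).
It fails at once if a tool or a workpiece on the bench shifted by more than 30 mm (distance of any of gouge, skew, mallet, tin, bowl, blank from where it was at the start of the episode above 0.03 m).
It also fails if it takes over 72 s, if anything falls off the work surface, if the arm or the gripper's body presses on something with over 40 N, if the wrist force passes 120 N, or if a joint passes its speed limit or range.

## Working session

There is one attempt and no reset: what is moved stays moved. The work goes in short steps, Python scripts to look and compute and a shell command to move; the robot and the scene stay as the last step left them, time stands still between calls to the robot, and variables do not carry over. Pictures are saved under pics/ and viewed, at most 10 in all, crops included, and the job is handed in when it is done.

```bash
mkdir -p pics
python3 - <<'E'
from bench import r
import cv2,numpy as np
s=r.sense(); print({k:np.round(v,3).tolist() for k,v in s.items()})
for c in("scene","top"):
    im=r.read_camera(c); cv2.imwrite(f"pics/{c}0.png",im[:,:,::-1])
    k=r.calibration(c); print(c,np.round(k["intrinsics"],1).tolist(),np.round(k["extrinsics"],3).tolist())
    for t in("bar","block","awl","punch","cover_knob","cover","lathe"):
        o=r.silhouettes(c,t)
        print(t,[(round(d["p"],2),d["rect"]) for d in o[:3]])
E
```

```text
{'time_s': 0.0, 'qpos': [1.097, 0.435, 0.025, 1.574, -0.012, 1.134, -0.075], 'joint_vel': [-0.002, -0.0, -0.0, -0.001, 0.0, 0.003, 0.001], 'tau': [0.001, -67.047, 1.026, -31.622, 0.016, 0.012, -0.0], 'tool_pos': [226.248, -582.097, 241.546], 'tcp_rot': [-3.14, 0.0, 0.371], 'contact_force': [-0.015, -0.171, -0.42], 'moment': [0.038, -0.041, 0.032], 'grip_force': 0.0, 'grip_width': 85.383}
scene [[492.6, 0.0, 322.7], [0.0, 492.6, 238.2], [0.0, 0.0, 1.0]] [[0.345, 0.938, -0.014, -234.09], [0.72, -0.274, -0.638, -294.743], [-0.602, 0.21, -0.77, 1503.583], [0.0, 0.0, 0.0, 1.0]]
bar [(0.43, [204.5, 216.6, 6.6, 23.7])]
block [(0.73, [140.8, 224.2, 89.7, 55.1])]
awl [(0.56, [147.0, 242.7, 12.0, 14.9]), (0.45, [176.5, 226.4, 9.5, 20.2]), (0.33, [430.8, 164.8, 63.7, 64.8])]
punch [(0.56, [177.9, 228.7, 9.0, 22.9])]
cover_knob [(0.61, [359.4, 188.3, 88.4, 64.8]), (0.29, [138.7, 224.0, 93.4, 56.2])]
cover [(0.75, [358.4, 186.3, 93.4, 64.4])]
lathe [(0.69, [113.2, 186.1, 346.1, 182.0]), (0.56, [308.6, 215.4, 14.0, 13.6])]
top [[456.0, 0.0, 316.2], [0.0, 456.0, 240.1], [0.0, 0.0, 1.0]] [[0.011, -1.0, 0.011, 32.284], [-0.998, -0.012, -0.058, 570.633], [0.058, -0.011, -0.998, 1389.449], [0.0, 0.0, 0.0, 1.0]]
bar [(0.51, [429.2, 298.0, 13.7, 11.5])]
block [(0.7, [373.3, 292.8, 70.8, 26.5])]
awl [(0.6, [429.9, 297.2, 13.1, 14.4])]
punch []
cover_knob [(0.63, [228.6, 186.8, 64.6, 60.1])]
cover [(0.95, [228.2, 186.3, 62.8, 58.1])]
lathe [(0.71, [217.5, 164.3, 257.2, 100.7])]
```

Run:
```python
import cv2,numpy as np
a=cv2.imread("pics/top0.png");b=cv2.imread("pics/scene0.png")
c1=cv2.resize(a[150:350,210:480],(800,593),interpolation=cv2.INTER_CUBIC)
cv2.imwrite("pics/topc.png",c1)
c2=cv2.resize(b[170:400,110:470],(800,511),interpolation=cv2.INTER_CUBIC)
cv2.imwrite("pics/scenec.png",c2)
```

```text
(no output)
```

View pics/topc.png

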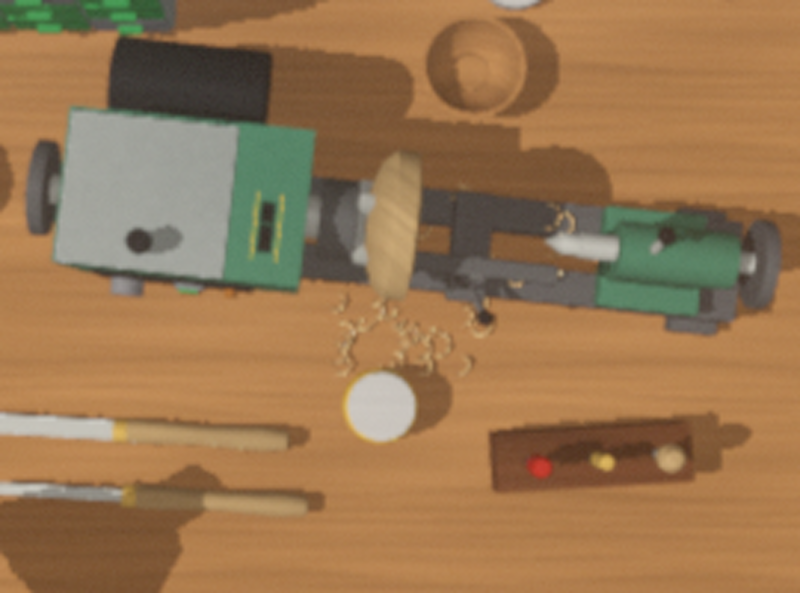

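View pics/scenec.png

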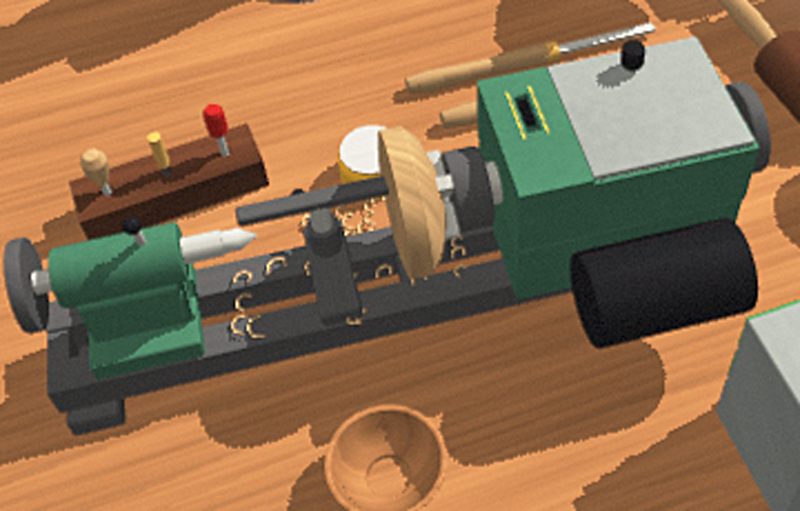

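The top view shows the red bar at about (392,308) px, the slot at (300,227) and the knob at (257,231). The scene view has the bar at (207,220), the slot at (347,220) and the knob at (395,193). The bar stands in the block's end hole nearest the headstock.

```bash
cat > h.py <<'E'
from bench import r
import cv2,numpy as np
def cam(c):
    k=r.calibration(c);K=np.array(k["intrinsics"]);E=np.array(k["extrinsics"]);return K,E[:3,:3],E[:3,3]
def atz(c,uv,z):
    K,R,t=cam(c);d=R.T@np.linalg.inv(K)@[uv[0],uv[1],1];o=-R.T@t
    return o+d*(z-o[2])/d[2]
def tri(u1,u2):  # top, scene
    A=[];b=[]
    for c,u in(("top",u1),("scene",u2)):
        K,R,t=cam(c);d=R.T@np.linalg.inv(K)@[u[0],u[1],1];d/=np.linalg.norm(d);P=np.eye(3)-np.outer(d,d);A.append(P);b.append(P@(-R.T@t))
    return np.linalg.lstsq(np.vstack(A),np.hstack(b),rcond=None)[0]
def proj(c,p):
    K,R,t=cam(c);q=K@(R@np.asarray(p)+t);return q[:2]/q[2]
def blob(im,mask,box):
    x0,y0,x1,y1=box;m=np.zeros(mask.shape,bool);m[y0:y1,x0:x1]=mask[y0:y1,x0:x1]
    v,u=np.nonzero(m);return np.array([u.mean(),v.mean()]) if len(u) else None,len(u),m
E
python3 - <<'E'
from h import *
np.set_printoptions(precision=1,suppress=True)
T=cv2.imread("pics/top0.png")[:,:,::-1].astype(int);S=cv2.imread("pics/scene0.png")[:,:,::-1].astype(int)
red=lambda I:(I[...,0]>120)&(I[...,1]<70)&(I[...,2]<70)
yel=lambda I:(I[...,0]>130)&(I[...,1]>120)&(I[...,2]<110)
blk=lambda I:(I.sum(2)<130)
rt=blob(T,red(T),(380,295,405,320));rs=blob(S,red(S),(195,205,225,240))
print("red",rt[:2],rs[:2],"tri",tri(rt[0],rs[0]),"z115",atz("top",rt[0],113),atz("scene",rs[0],98))
yt=blob(T,yel(T),(285,205,312,245));ys=blob(S,yel(S),(333,205,362,240))
print("yel",yt[:2],ys[:2],tri(yt[0],ys[0]),atz("top",yt[0],231),atz("scene",ys[0],231))
for n,I,m,c in(("top",T,yt[2],"top"),("scene",S,ys[2],"scene")):
    v,u=np.nonzero(m);P=np.array([atz(c,(a,b),231)[:2] for a,b in zip(u,v)])
    rc=cv2.minAreaRect(P.astype(np.float32));print(c,"rect",rc)
kt=blob(T,blk(T),(248,223,266,239));ks=blob(S,blk(S),(386,183,404,204))
print("knob",kt[:2],ks[:2],tri(kt[0],ks[0]),atz("top",kt[0],257),atz("scene",ks[0],248))
# cover corners & headstock edges in top crop, block corners
f=lambda p:(p[0]/2.963+210,p[1]/2.963+150)
for n,p,z in(("cov FL",(55,262),231),("cov BL",(72,108),231),("cov BR",(240,125),231),("cov FR",(224,278),231),("head BR",(315,130),231),("head FR",(298,290),231),("blk",(490,433),45),("blk",(690,421),45),("blk",(693,478),45),("blk",(497,491),45),("punch",(603,461),102),("awl",(670,458),100)):
    print(n,atz("top",f(p),z))
E
```

```text
red (array([391.7, 307.1]), 59) (array([207.1, 222.5]), 77) tri [ 374.4 -179.7   96. ] z115 [ 375.7 -177.5  113. ] [ 376.6 -178.9   98. ]
yel (array([299.7, 226.1]), 54) (array([346.5, 220.3]), 78) [594.2  84.9 228.5] [593.9  84.7 231. ] [596.3  84.1 231. ]
top rect ((594.2767944335938, 85.34265899658203), (26.003520965576172, 55.66663360595703), 84.40995025634766)
scene rect ((596.4066772460938, 84.35807800292969), (25.451648712158203, 58.715309143066406), 84.25946044921875)Traceback (most recent call last):
  File "<stdin>", line 15, in <module>
  File "h.py", line 11, in tri
    K,R,t=cam(c);d=R.T@np.linalg.inv(K)@[u[0],u[1],1];d/=np.linalg.norm(d);P=np.eye(3)-np.outer(d,d);A.append(P);b.append(P@(-R.T@t))
                                         ~^^^
TypeError: 'NoneType' object is not subscriptable
```

```bash
python3 - <<'E'
from h import *
np.set_printoptions(precision=1,suppress=True)
T=cv2.imread("pics/top0.png")[:,:,::-1].astype(int);S=cv2.imread("pics/scene0.png")[:,:,::-1].astype(int)
blk=lambda I:(I.sum(2)<190)
kt=blob(T,blk(T),(250,223,263,239));ks=blob(S,blk(S),(386,183,404,204))
print(T[226:236,250:264].sum(2))
print("knob",kt[:2],ks[:2])
a=kt[0] if kt[1] else (256.9,231.)
b=ks[0] if ks[1] else (394.9,194)
print(tri(a,b),atz("top",a,257),atz("scene",b,248))
f=lambda p:(p[0]/2.963+210,p[1]/2.963+150)
for n,p,z in(("cov FL",(55,262),231),("cov BL",(72,108),231),("cov BR",(240,125),231),("cov FR",(224,278),231),("head BR",(315,130),231),("head FR",(298,290),231),("blk",(490,433),45),("blk",(690,421),45),("blk",(693,478),45),("blk",(497,491),45),("punch",(603,461),102),("awl",(670,458),100)):
    print(n,atz("top",f(p),z))
E
python3 -m creep '[[[0,0,0,0,0,0,-1]]]'
```

```text
[[483 487 481 482 462 427 420 428 452 473 474 477 461 438]
 [484 482 470 440 383 304 274 286 359 408 429 429 408 362]
 [485 479 447 339 241 193 183 191 216 269 323 349 350 341]
 [482 469 401 258 196 174 183 176 189 199 256 307 338 338]
 [478 450 345 207 178 175 178 176 187 174 209 273 336 342]
 [480 450 343 214 185 180 190 192 175 176 197 269 339 336]
 [480 467 388 229 185 181 192 179 180 171 202 285 331 344]
 [490 479 439 307 214 188 194 190 184 178 238 319 340 334]
 [492 486 471 408 306 230 195 193 217 259 302 346 347 355]
 [488 492 489 471 424 365 316 330 373 402 414 413 412 416]]
knob (array([256.6, 230.7]), 23) (array([394.3, 194.4]), 119)
[579.1 195.3 247.8] [578.3 193.9 257. ] [579.4 195.5 248. ]
cov FL [559.3 269.6 231. ]
cov BL [696.1 257.6 231. ]
cov BR [682.9 108.7 231. ]
cov FR [547.  120.8 231. ]
head BR [679.3  42.2 231. ]
head FR [537.2  55.6 231. ]
blk [ 402.1 -140.5   45. ]
blk [ 416.3 -343.9   45. ]
blk [ 358.9 -346.6   45. ]
blk [ 343.8 -147.8   45. ]
punch [ 379.7 -242.4  102. ]
awl [ 383.1 -308.3  100. ]
time_s: 0.9
tool_pos: [226.5, -582.5, 242.3]
tcp_rot: [3.142, -0.0, 0.371]
contact_force: [-0.2, -0.5, 0.5]
grip_width: 85.2
grip_force: 0.0
```

```bash
python3 -m creep '[[[0,0,-0.14,0,0,0.55,-1],[0,0,-0.14,0,0,0.55,-1],[0,0,-0.14,0,0,0.55,-1],[0,0,-0.14,0,0,0.55,-1],[0,0,-0.14,0,0,0.55,-1],[0,0,-0.14,0,0,0.55,-1],[0,0,-0.14,0,0,0.55,-1],[0,0,-0.14,0,0,0.55,-1],[0,0,-0.14,0,0,0.55,-1]]]' && python3 -m creep '[[[0,0,0,3.28,1.45,0,-1],[0,0,0,3.28,1.45,0,-1],[0,0,0,3.28,1.45,0,-1],[0,0,0,3.28,1.45,0,-1],[0,0,0,3.28,1.45,0,-1],[0,0,0,3.28,1.45,0,-1],[0,0,0,3.28,1.45,0,-1],[0,0,0,3.28,1.45,0,-1],[0,0,0,3.28,1.45,0,-1],[0,0,0,3.28,1.45,0,-1],[0,0,0,3.28,1.45,0,-1],[0,0,0,3.28,1.45,0,-1]]]'
```

```text
time_s: 1.8
tool_pos: [226.4, -582.6, 192.6]
tcp_rot: [-3.142, 0.0, 1.636]
contact_force: [0.8, -1.1, -1.0]
grip_width: 85.3
grip_force: 0.0
time_s: 3.0
tool_pos: [377.0, -178.0, 193.1]
tcp_rot: [3.141, 0.001, 1.63]
contact_force: [0.8, -0.8, -0.1]
grip_width: 85.4
grip_force: 0.0
```

```bash
python3 -m creep '[[[0,0,0,0,0,2.6,-1],[0,0,0,-0.1,-0.1,2.6,-1],[0,0,0,0,0,2.6,-1],[0,0,0,0,0,2.6,-1],[0,0,0,0,0,0,-0.2],[0,0,0,0,0,0,0.2],[0,0,0,0,0,0,0.6],[0,0,0,0,0,0,1],[0,0,0,0,0,0,1],[0,0,0,0,0,0,1],[0,0,0,0,0,0,1],[0,0,0,0,0,0,1]]]' 60
```

```text
time_s: 4.2
tool_pos: [376.4, -180.6, 89.8]
tcp_rot: [3.14, 0.001, 1.631]
contact_force: [-0.8, 0.7, 7.7]
grip_width: 20.5
grip_force: 58.3
```

```bash
python3 -m creep '[[[0,0,0,0,0,-1,1],[0,0,0,0,0,-2,1],[0,0,0,0,0,-2.3,1],[0,0,0,0,0,-2.3,1],[0,0,0,0,0,-2.3,1],[0,0,0,0,0,-2.3,1],[0,0,0,0,0,-2.3,1],[0,0,0,0,0,-2.3,1],[0,0,0,0,0,-2.3,1],[0,0,0,0,0,-2.3,1],[0,0,0,0,0,-2.3,1],[0,0,0,0,0,-2.3,1]]]'
python3 - <<'E'
from h import *
np.set_printoptions(precision=1,suppress=True)
s=r.sense();print(s["tool_pos"],s["contact_force"])
T=r.read_camera("top");S=r.read_camera("scene")
u=proj("scene",np.array(s["tool_pos"])-[0,0,40]).astype(int)
c=S[max(0,u[1]-80):u[1]+80,max(0,u[0]-80):u[0]+80]
cv2.imwrite("pics/g1.png",cv2.resize(c[:,:,::-1],(600,600*c.shape[0]//c.shape[1]),interpolation=cv2.INTER_CUBIC));print(u,c.shape)
E
```

```text
time_s: 5.4
tool_pos: [375.1, -179.7, 350.5]
tcp_rot: [3.141, 0.0, 1.631]
contact_force: [0.1, -0.1, -0.7]
grip_width: 20.8
grip_force: 59.0
[ 375.1 -179.7  350.5] [ 0.1 -0.1 -0.7]
[186 152] (160, 160, 3)
```

View pics/g1.png

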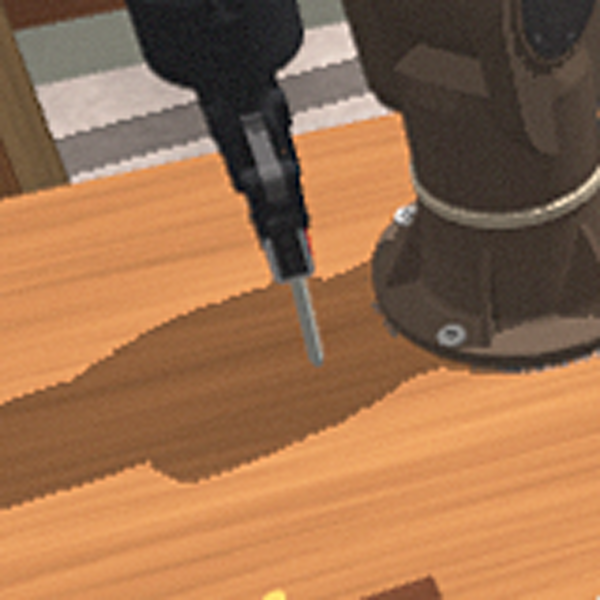

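The bar hangs from the fingers with its tip at about (190.8,168.8) px and its shank's top at (185.2,146.7). I'll check that against an upright bar.

Run:
```python
from h import *
np.set_printoptions(precision=1,suppress=True)
t=np.array([375.1,-179.7,267.7])
print(proj("scene",t),proj("scene",t+[0,0,68]))
print("tip at z267.7:",atz("scene",(190.8,168.8),267.7))
for d in([5,0,0],[0,5,0],[0,0,5]):print(d,proj("scene",t+d)-proj("scene",t))
```

```text
[190.8 168.6] [183.3 143.1]
tip at z267.7: [ 375.7 -179.9  267.7]
[5, 0, 0] [0.4 1.5]
[0, 5, 0] [ 2.4 -0.6]
[0, 0, 5] [-0.5 -1.8]
```

```bash
python3 -m creep '[[[0,0,0,2.09,1.97,0,1],[0,0,0,2.09,1.97,0,1],[0,0,0,2.09,1.97,0,1],[0,0,0,2.09,1.97,0,1],[0,0,0,2.09,1.97,0,1],[0,0,0,2.09,1.97,0,1],[0,0,0,2.09,1.97,0,1],[0,0,0,2.09,1.97,0,1],[0,0,0,2.09,1.97,0,1],[0,0,0,2.09,1.97,0,1],[0,0,0,2.09,1.97,0,1],[0,0,0,2.04,1.92,0,1]]]';python3 -m creep '[[[0,0,0,0,0,1,1],[0,0,0,0,0,1,1],[0,0,0,0,0,0.8,1],[0,0,0,0,0,0,1],[0,0,0,0,0,0,1]]]' 30
python3 - <<'E'
from h import *
np.set_printoptions(precision=1,suppress=True)
s=r.sense();p=np.array(s["tool_pos"]);print(p,s["contact_force"],s["moment"])
S=r.read_camera("scene");t=p-[0,0,82.8];u=proj("scene",t);print(u)
m=np.array([u[0],u[1]]).astype(int)
c=S[m[1]-40:m[1]+30,m[0]-40:m[0]+40]
T=r.read_camera("top");c2=T[190:260,260:340]
c=np.vstack([cv2.resize(c,(640,560),interpolation=cv2.INTER_CUBIC)])
cv2.imwrite("pics/s1.png",c[:,:,::-1]);cv2.imwrite("pics/t1.png",T[:,:,::-1])
E
```

```text
time_s: 6.7
tool_pos: [596.1, 84.6, 348.5]
tcp_rot: [-3.14, -0.0, 1.631]
contact_force: [0.6, -0.9, -0.5]
grip_width: 20.5
grip_force: 59.1
time_s: 7.2
tool_pos: [595.8, 82.7, 320.8]
tcp_rot: [-3.141, 0.001, 1.63]
contact_force: [0.3, -0.3, -0.5]
grip_width: 20.7
grip_force: 59.1
[595.8  82.7 320.8] [ 0.3 -0.3 -0.5] [-0.  0.  0.]
[345.9 217.9]
```

View pics/s1.png

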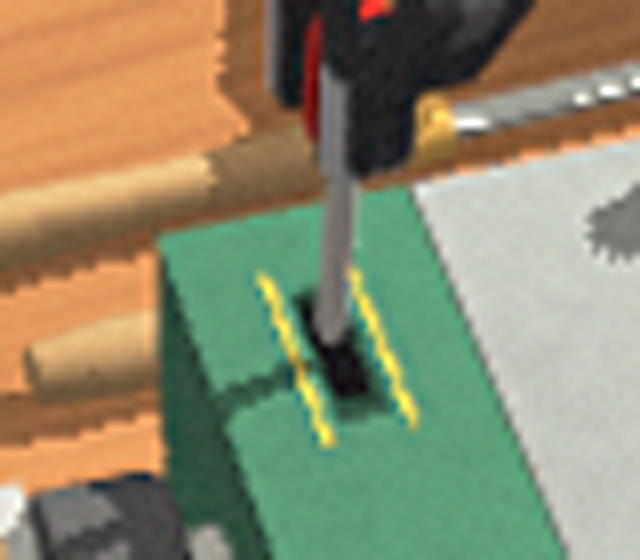

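The tip hangs just above the slot at crop (330,340). The middle of the yellow lines is at about (340,354), so only a small correction is needed.

```bash
python3 -m creep '[[[0,0,0,0,0,0,1]]]'
python3 - <<'E'
from h import *
np.set_printoptions(precision=1,suppress=True)
for i in range(3):
    s=r.sense();print(s["tool_pos"],s["grip_force"]);r.read_camera("top")
p=np.array(s["tool_pos"]);
print("slot from ends",atz("scene",(345-40+340/8,217-40+354/8),231))
print("tip",atz("scene",(345-40+330/8,217-40+333/8),238))
E
```

```text
time_s: 7.4
tool_pos: [596.2, 83.5, 321.4]
tcp_rot: [3.141, 0.0, 1.63]
contact_force: [-0.3, 0.4, -0.9]
grip_width: 20.6
grip_force: 59.1
[596.2  83.5 321.4] 59.08081769943237
[596.2  83.6 321.3] 59.0812486410141
[596.2  83.6 321.2] 59.081130623817444
slot from ends [599.4  84.9 231. ]
tip [597.8  82.7 238. ]
```

```bash
python3 -m creep '[[[0,0,0,0.12,0.1,0.2,1],[0,0,0,0,0,0.2,1],[0,0,0,0,0,0.2,1],[0,0,0,0,0,0.2,1],[0,0,0,0,0,0.1,1],[0,0,0,0,0,0.1,1]]]'; python3 -m creep '[[[0,0,0,0,0,0.1,1],[0,0,0,0,0,0.1,1]]]'
```

```text
time_s: 8.15
tool_pos: [597.0, 84.9, 310.6]
tcp_rot: [-3.141, 0.0, 1.631]
contact_force: [0.1, 0.2, -0.5]
grip_width: 20.7
grip_force: 59.1
time_s: 8.35
tool_pos: [597.1, 85.0, 308.8]
tcp_rot: [3.141, 0.0, 1.631]
contact_force: [0.2, 0.3, 0.1]
grip_width: 21.1
grip_force: 59.1
```

```bash
cat > ok.sh <<'E'
# show z and force; succeed only while force is small
awk '/tool_pos|contact_force/{print} /contact_force/{gsub(/[\[\],]/,"");f=$4;g=$2*$2+$3*$3} END{exit !(f<3.5&&f>-3.5&&g<12)}'
E
python3 -m creep '[[[0,0,0,0,0,0.25,1],[0,0,0,0,0,0.25,1],[0,0,0,0,0,0.25,1]]]' | sh ok.sh &&
python3 -m creep '[[[0,0,0,0,0,0.25,1],[0,0,0,0,0,0.25,1],[0,0,0,0,0,0.25,1]]]' | sh ok.sh &&
python3 -m creep '[[[0,0,0,0,0,0.1,1],[0,0,0,0,0,0,1]]]' | sh ok.sh &&
python3 -m creep '[[[0,0,0,0,0,0.1,1],[0,0,0,0,0,0,1]]]' | sh ok.sh &&
python3 -m creep '[[[0,0,0,0,0,0.1,1],[0,0,0,0,0,0,1]]]' | sh ok.sh &&
python3 -m creep '[[[0,0,0,0,0,0.1,1],[0,0,0,0,0,0,1]]]' | sh ok.sh &&
python3 -m creep '[[[0,0,0,0,0,0.1,1],[0,0,0,0,0,0,1]]]' | sh ok.sh &&
python3 -m creep '[[[0,0,0,0,0,0.1,1],[0,0,0,0,0,0,1]]]' | sh ok.sh &&
python3 -m creep '[[[0,0,0,0,0,0.1,1],[0,0,0,0,0,0,1]]]' | sh ok.sh &&
python3 -m creep '[[[0,0,0,0,0,0.1,1],[0,0,0,0,0,0,1]]]' | sh ok.sh
```

```text
tool_pos: [597.0, 84.9, 301.0]
contact_force: [-0.5, 0.0, -1.2]
tool_pos: [597.0, 84.9, 293.5]
contact_force: [-0.1, -0.6, -1.4]
tool_pos: [597.0, 84.9, 292.7]
contact_force: [0.8, 0.1, -0.2]
tool_pos: [597.1, 85.0, 291.8]
contact_force: [0.4, 0.4, -0.7]
tool_pos: [597.0, 84.9, 290.7]
contact_force: [0.3, 0.1, -1.2]
tool_pos: [597.0, 84.9, 289.7]
contact_force: [-0.9, -0.1, -0.7]
tool_pos: [597.0, 84.9, 288.6]
contact_force: [0.1, 0.6, -2.3]
tool_pos: [597.0, 84.9, 287.7]
contact_force: [0.3, -0.2, -1.6]
tool_pos: [597.0, 84.9, 286.6]
contact_force: [0.4, 0.6, -0.8]
tool_pos: [597.0, 84.9, 285.6]
contact_force: [0.7, -0.3, -1.1]
```

Free down to 28 mm; continue.

```bash
python3 -m creep '[[[0,0,0,0,0,0.1,1],[0,0,0,0,0,0,1]]]' | sh ok.sh &&
python3 -m creep '[[[0,0,0,0,0,0.1,1],[0,0,0,0,0,0,1]]]' | sh ok.sh &&
python3 -m creep '[[[0,0,0,0,0,0.1,1],[0,0,0,0,0,0,1]]]' | sh ok.sh &&
python3 -m creep '[[[0,0,0,0,0,0.1,1],[0,0,0,0,0,0,1]]]' | sh ok.sh &&
python3 -m creep '[[[0,0,0,0,0,0.1,1],[0,0,0,0,0,0,1]]]' | sh ok.sh &&
python3 -m creep '[[[0,0,0,0,0,0.1,1],[0,0,0,0,0,0,1]]]' | sh ok.sh &&
python3 -m creep '[[[0,0,0,0,0,0.1,1],[0,0,0,0,0,0,1]]]' | sh ok.sh &&
python3 -m creep '[[[0,0,0,0,0,0.1,1],[0,0,0,0,0,0,1]]]' | sh ok.sh &&
python3 -m creep '[[[0,0,0,0,0,0.1,1],[0,0,0,0,0,0,1]]]' | sh ok.sh &&
python3 -m creep '[[[0,0,0,0,0,0.1,1],[0,0,0,0,0,0,1]]]' | sh ok.sh &&
python3 -m creep '[[[0,0,0,0,0,0.1,1],[0,0,0,0,0,0,1]]]' | sh ok.sh &&
python3 -m creep '[[[0,0,0,0,0,0.1,1],[0,0,0,0,0,0,1]]]' | sh ok.sh &&
python3 -m creep '[[[0,0,0,0,0,0.1,1],[0,0,0,0,0,0,1]]]' | sh ok.sh
```

```text
tool_pos: [597.0, 84.9, 284.7]
contact_force: [-0.4, -0.3, -0.6]
tool_pos: [597.0, 84.9, 283.7]
contact_force: [-0.5, -0.3, -1.0]
tool_pos: [597.0, 84.9, 282.7]
contact_force: [0.5, -0.5, -1.4]
tool_pos: [597.0, 84.9, 281.6]
contact_force: [-0.6, 0.4, -1.0]
tool_pos: [597.0, 84.9, 280.7]
contact_force: [-0.0, -0.1, -0.6]
tool_pos: [597.0, 84.9, 279.6]
contact_force: [0.5, -0.1, -1.3]
tool_pos: [597.0, 84.9, 278.7]
contact_force: [-0.6, 0.2, -1.5]
tool_pos: [597.0, 84.9, 277.7]
contact_force: [-0.5, -0.3, -1.3]
tool_pos: [597.0, 84.9, 276.7]
contact_force: [0.1, -0.7, -1.3]
tool_pos: [597.0, 84.9, 275.6]
contact_force: [-0.9, 0.3, -0.9]
tool_pos: [597.1, 85.0, 274.9]
contact_force: [0.6, 0.2, 1.3]
tool_pos: [597.2, 85.1, 274.2]
contact_force: [-1.4, -0.2, 4.1]
```

```bash
sed 's/f<3.5/f<11/;s/g<12/g<40/' ok.sh > ok2.sh
python3 -m creep '[[[0,0,0,0,0,0.05,1],[0,0,0,0,0,0,1]]]' | sh ok2.sh &&
python3 -m creep '[[[0,0,0,0,0,0.05,1],[0,0,0,0,0,0,1]]]' | sh ok2.sh &&
python3 -m creep '[[[0,0,0,0,0,0.05,1],[0,0,0,0,0,0,1]]]' | sh ok2.sh &&
python3 -m creep '[[[0,0,0,0,0,0.05,1],[0,0,0,0,0,0,1]]]' | sh ok2.sh
```

```text
tool_pos: [597.6, 85.1, 273.3]
contact_force: [3.3, 0.7, 1.4]
tool_pos: [597.6, 85.1, 273.0]
contact_force: [3.2, 0.9, 2.4]
tool_pos: [597.5, 85.0, 272.5]
contact_force: [3.2, 1.0, 2.3]
tool_pos: [597.5, 84.9, 272.1]
contact_force: [3.9, 1.0, 3.4]
```

```bash
python3 -m creep '[[[0,0,0,0,0,-0.4,1],[0,0,0,0,0,-0.4,1],[0,0,0,0.04,-0.27,0,1],[0,0,0,0.04,-0.26,0,1],[0,0,0,0.04,-0.26,0,1],[0,0,0,0,0,0,1]]]' | sh ok.sh &&
python3 -m creep '[[[0,0,0,0,0,0.1,1],[0,0,0,0,0,0.1,1],[0,0,0,0,0,0,1]]]' | sh ok.sh &&
python3 -m creep '[[[0,0,0,0,0,0.1,1],[0,0,0,0,0,0.1,1],[0,0,0,0,0,0,1]]]' | sh ok.sh &&
python3 -m creep '[[[0,0,0,0,0,0.05,1],[0,0,0,0,0,0,1]]]' | sh ok2.sh &&
python3 -m creep '[[[0,0,0,0,0,0.05,1],[0,0,0,0,0,0,1]]]' | sh ok2.sh &&
python3 -m creep '[[[0,0,0,0,0,0.05,1],[0,0,0,0,0,0,1]]]' | sh ok2.sh &&
python3 -m creep '[[[0,0,0,0,0,0.05,1],[0,0,0,0,0,0,1]]]' | sh ok2.sh
```

```text
tool_pos: [588.4, 85.7, 279.6]
contact_force: [-0.1, -0.6, -0.1]
tool_pos: [589.0, 85.6, 277.5]
contact_force: [0.1, 0.3, -0.4]
tool_pos: [589.0, 85.7, 275.6]
contact_force: [-0.6, 0.2, -1.1]
tool_pos: [589.1, 85.7, 275.4]
contact_force: [0.6, 0.0, -0.2]
tool_pos: [589.2, 85.7, 275.2]
contact_force: [-1.0, 0.2, 2.2]
tool_pos: [589.3, 85.8, 274.9]
contact_force: [-1.8, -0.0, 5.2]
tool_pos: [589.3, 85.8, 274.6]
contact_force: [-0.9, -0.4, 6.4]
```

```bash
python3 -m creep '[[[0,0,0,0,0,0.05,1],[0,0,0,0,0,0,1]]]' | sh ok2.sh &&
python3 -m creep '[[[0,0,0,0,0,0.05,1],[0,0,0,0,0,0,1]]]' | sh ok2.sh &&
python3 -m creep '[[[0,0,0,0,0,0.05,1],[0,0,0,0,0,0,1]]]' | sh ok2.sh &&
python3 -m creep '[[[0,0,0,0,0,0.05,1],[0,0,0,0,0,0,1]]]' | sh ok2.sh &&
python3 -m creep '[[[0,0,0,0,0,0.05,1],[0,0,0,0,0,0,1]]]' | sh ok2.sh
```

```text
tool_pos: [589.3, 85.9, 274.2]
contact_force: [-1.5, -0.9, 7.8]
tool_pos: [589.4, 86.0, 273.6]
contact_force: [-1.4, -0.5, 7.7]
tool_pos: [589.4, 86.0, 273.2]
contact_force: [-1.2, -0.2, 7.3]
tool_pos: [589.4, 86.1, 272.7]
contact_force: [-1.6, -0.9, 7.8]
tool_pos: [589.4, 86.1, 272.2]
contact_force: [-1.9, -0.7, 8.9]
```

```bash
sed -i 's/f<11/f<13/' ok2.sh
python3 -m creep '[[[0,0,0,0,0,0.05,1],[0,0,0,0,0,0,1]]]' | sh ok2.sh &&
python3 -m creep '[[[0,0,0,0,0,0.05,1],[0,0,0,0,0,0,1]]]' | sh ok2.sh &&
python3 -m creep '[[[0,0,0,0,0,0.05,1],[0,0,0,0,0,0,1]]]' | sh ok2.sh &&
python3 -m creep '[[[0,0,0,0,0,0.05,1],[0,0,0,0,0,0,1]]]' | sh ok2.sh
python3 - <<'E'
from h import *
S=r.read_camera("scene");cv2.imwrite("pics/s2.png",S[:,:,::-1])
A=cv2.imread("pics/s1.png");B=cv2.imread("pics/scene0.png")[:,:,::-1].astype(int)
d=np.abs(S.astype(int)-B).sum(2)[180:255,385:460];print((d>100).sum())
E
```

```text
tool_pos: [589.4, 86.1, 271.8]
contact_force: [-2.1, -0.1, 7.4]
tool_pos: [589.4, 86.1, 271.4]
contact_force: [-2.3, -0.2, 9.2]
tool_pos: [589.6, 85.9, 270.6]
contact_force: [-0.3, -0.2, 4.8]
tool_pos: [589.7, 86.0, 270.0]
contact_force: [-0.7, -0.5, 6.0]
647
```

Run:
```python
import cv2
a=cv2.imread("pics/s2.png")[150:280,310:480];cv2.imwrite("pics/s2c.png",cv2.resize(a,(680,520),interpolation=cv2.INTER_CUBIC))
```

```text
(no output)
```

View pics/s2c.png

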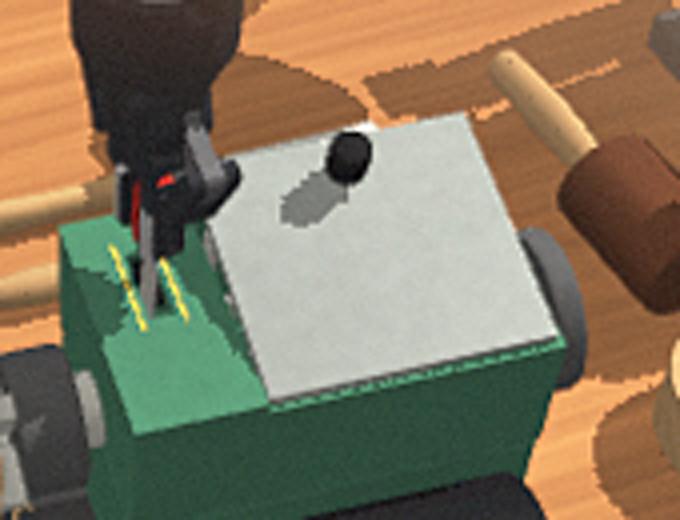

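The cover is ajar, with the knob raised to about (397.5,189) px. I'll withdraw the bar straight up and go back over the block.

```bash
python3 -m creep '[[[0,0,0,0,0,-0.5,1],[0,0,0,0,0,-1,1],[0,0,0,0,0,-1.5,1],[0,0,0,0,0,-1.5,1],[0,0,0,0,0,-1.5,1],[0,0,0,0,0,-1.95,1]]]' ; python3 -m creep '[[[0,0,0,-2.11,-1.91,0,1],[0,0,0,-2.11,-1.91,0,1],[0,0,0,-2.11,-1.91,0,1],[0,0,0,-2.11,-1.91,0,1],[0,0,0,-2.11,-1.91,0,1],[0,0,0,-2.11,-1.91,0,1],[0,0,0,-2.11,-1.91,0,1],[0,0,0,-2.11,-1.91,0,1],[0,0,0,-2.11,-1.91,0,1],[0,0,0,-2.11,-1.91,0,1],[0,0,0,-2.11,-1.91,0,1],[0,0,0,-2.06,-1.89,0,1]]]'; python3 -m creep '[[[0,0,0,0,0,3,1],[0,0,0,0,0,3,1],[0,0,0,0,0,3,1],[0,0,0,0,0,3,1],[0,0,0,0,0,3,1],[0,0,0,0,0,3,1],[0,0,0,0,0,1.5,1],[0,0,0,0,0,0.5,1],[0,0,0,0,0,0,1],[0,0,0,0,0,0,1]]]';  python3 - <<'E'
from h import *
np.set_printoptions(precision=1,suppress=True)
s=r.sense();p=np.array(s["tool_pos"])
S=r.read_camera("scene");u=proj("scene",p-[0,0,82.8]);print("expected tip px",u)
m=u.astype(int);c=S[m[1]-40:m[1]+40,m[0]-40:m[0]+40];print(m)
cv2.imwrite("pics/s3.png",cv2.resize(c[:,:,::-1],(560,560),interpolation=cv2.INTER_CUBIC))
E
```

```text
time_s: 18.2
tool_pos: [588.5, 85.5, 349.2]
tcp_rot: [-3.14, 0.0, 1.631]
contact_force: [-0.1, -0.8, -1.8]
grip_width: 20.7
grip_force: 59.3
time_s: 19.4
tool_pos: [374.6, -180.8, 349.2]
tcp_rot: [-3.142, -0.0, 1.631]
contact_force: [1.0, -0.5, -0.8]
grip_width: 20.8
grip_force: 59.3
time_s: 20.4
tool_pos: [376.3, -180.4, 149.7]
tcp_rot: [3.14, 0.001, 1.631]
contact_force: [0.3, 0.7, -1.1]
grip_width: 20.5
grip_force: 59.3
expected tip px [208.9 231.2]
[208 231]
```

View pics/s3.png

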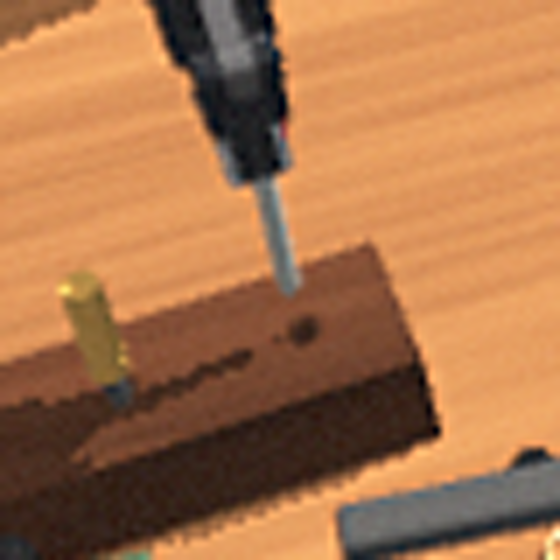

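The tip is at about (209,232) px, and dropped to the block's top it lines up with the hole at (211,238).

```bash
python3 -m creep '[[[0,0,0,0,0,0.8,1],[0,0,0,0,0,0.8,1],[0,0,0,0,0,0.4,1],[0,0,0,0,0,0.3,1],[0,0,0,0,0,0.2,1],[0,0,0,0,0,0.2,1],[0,0,0,0,0,0,1]]]' | sh ok2.sh && python3 -m creep '[[[0,0,0,0,0,0.5,1],[0,0,0,0,0,0.5,1],[0,0,0,0,0,0.5,1],[0,0,0,0,0,0.5,1],[0,0,0,0,0,0.5,1],[0,0,0,0,0,0.3,1],[0,0,0,0,0,0.2,1],[0,0,0,0,0,0.1,1],[0,0,0,0,0,0.05,1],[0,0,0,0,0,0,1]]]'
```

```text
tool_pos: [375.6, -180.2, 121.6]
contact_force: [0.7, -0.5, -0.1]
time_s: 22.15
tool_pos: [375.8, -180.4, 90.4]
tcp_rot: [3.141, 0.0, 1.631]
contact_force: [0.5, -2.2, -1.0]
grip_width: 20.7
grip_force: 59.3
```

```bash
python3 -m creep '[[[0,0,0,0,0,0,0.4],[0,0,0,0,0,0,0.2],[0,0,0,0,0,0,0],[0,0,0,0,0,0,-0.3],[0,0,0,0,0,0,-0.6],[0,0,0,0,0,0,-0.6]]]'; python3 -m creep '[[[0,0,0,0,0,-1,-0.6],[0,0,0,0,0,-2,-0.6],[0,0,0,0,0,-3,-0.6],[0,0,0,0,0,-3,-0.6],[0,0,0,0,0,-3,-0.6],[0,0,0,0,0,-3,-0.6],[0,0,0,0,0,-3,-0.6],[0,0,0,0,0,-3,-0.6],[0,0,0,0,0,-3,-0.6],[0,0,0,0,0,-2,-0.6]]]'
python3 - <<'E'
from h import *
np.set_printoptions(precision=1,suppress=True)
T=r.read_camera("top").astype(int);S=r.read_camera("scene").astype(int)
cv2.imwrite("pics/s4.png",S[:,:,::-1].astype(np.uint8));cv2.imwrite("pics/t4.png",T[:,:,::-1].astype(np.uint8))
red=lambda I:(I[...,0]>120)&(I[...,1]<70)&(I[...,2]<70)
blk=lambda I:(I.sum(2)<215)
rs=blob(S,red(S),(195,205,225,240));print("red",rs[:2])
kt=blob(T,blk(T),(246,218,268,242));ks=blob(S,blk(S),(388,178,409,200))
print(kt[:2],ks[:2],tri(kt[0],ks[0]))
a=-0.093;ex=np.array([np.cos(a),np.sin(a),0]);k0=np.array([579.,195.2,248]);h=k0+112*ex;h[2]=225
for th in(0,.22):
    p=h+(-112*np.cos(th)+23*np.sin(th))*ex+np.array([0,0,112*np.sin(th)+23*np.cos(th)]);print(th,p,proj("top",p),proj("scene",p))
E
```

```text
time_s: 22.75
tool_pos: [375.6, -180.3, 90.3]
tcp_rot: [-3.142, -0.0, 1.631]
contact_force: [-0.0, -0.9, -0.9]
grip_width: 68.6
grip_force: 0.0
time_s: 23.75
tool_pos: [375.8, -179.9, 353.2]
tcp_rot: [3.139, 0.001, 1.631]
contact_force: [0.2, -0.6, 0.1]
grip_width: 68.3
grip_force: 0.0
red (array([208.7, 222.6]), 69)
(array([255.5, 227.9]), 50) (array([396.7, 189. ]), 118) [584.6 195.7 268. ]
0 [579.  195.2 248. ] [256.5 230.7] [394.1 194.3]
0.22 [586.7 194.5 271.9] [255.7 227. ] [396.6 188.5]
```

Bar is back in its block; the knob measures (585,195,270), matching the hinge model at 0.22 rad. Going to the knob.

```bash
python3 -m creep '[[[0,0,-0.142,0,0,0,-0.6],[0,0,-0.142,0,0,0,-0.6],[0,0,-0.142,0,0,0,-0.6],[0,0,-0.142,0,0,0,-0.6],[0,0,-0.142,0,0,0,-0.6],[0,0,-0.142,0,0,0,-0.6],[0,0,-0.142,0,0,0,-0.6],[0,0,-0.142,0,0,0,-0.6],[0,0,-0.142,0,0,0,-0.6],[0,0,-0.142,0,0,0,-0.6]]]'; python3 -m creep '[[[0,0,0,-1.46,3.27,0,-0.6],[0,0,0,-1.46,3.27,0,-0.6],[0,0,0,-1.46,3.27,0,-0.6],[0,0,0,-1.46,3.27,0,-0.6],[0,0,0,-1.46,3.27,0,-0.6],[0,0,0,-1.46,3.27,0,-0.6],[0,0,0,-1.46,3.27,0,-0.6],[0,0,0,-1.46,3.27,0,-0.6],[0,0,0,-1.46,3.27,0,-0.6],[0,0,0,-1.46,3.27,0,-0.6],[0,0,0,-1.46,3.27,0,-0.6],[0,0,0,-1.46,3.27,0,-0.6]]]';python3 -m creep '[[[0,0,0,0,0,0,-0.6],[0,0,0,0,0,0,-0.6]]]'
```

```text
time_s: 24.85
tool_pos: [375.1, -179.8, 349.8]
tcp_rot: [3.141, -0.001, 3.057]
contact_force: [0.6, -0.0, -0.7]
grip_width: 68.4
grip_force: 0.0
time_s: 26.05
tool_pos: [585.8, 195.8, 349.6]
tcp_rot: [-3.141, -0.001, 3.051]
contact_force: [-0.1, -0.5, 0.3]
grip_width: 68.1
grip_force: 0.0
time_s: 26.25
tool_pos: [585.1, 195.4, 349.4]
tcp_rot: [-3.141, -0.002, 3.053]
contact_force: [1.0, -0.0, 0.8]
grip_width: 68.1
grip_force: 0.0
```

```bash
python3 -m creep '[[[0,0,0,0,0,2,-0.6],[0,0,0,0,0,2,-0.6],[0,0,0,0,0,2,-0.6],[0,0,0,0,0,1,-0.6],[0,0,0,0,0,0.6,-0.6],[0,0,0,0,0,0,0],[0,0,0,0,0,0,0.3],[0,0,0,0,0,0,0.6],[0,0,0,0,0,0,1],[0,0,0,0,0,0,1],[0,0,0,0,0,0,1],[0,0,0,0,0,0,1]]]' 25
python3 - <<'E'
import numpy as np
h=112;R=np.hypot(112,23);f=np.arctan2(23,112)
# knob path in hinge plane: back (b) and up, from th=0.22, cm steps; tool dx=-b, dz=-up
ths=np.r_[np.arange(.22,1.46,.06),1.46]
P=np.array([[-112*np.cos(t)+23*np.sin(t),112*np.sin(t)+23*np.cos(t)] for t in ths])/10
for t,d in zip(ths[1:],np.diff(P,axis=0)):print(round(t,2),np.round([-d[0],-d[1]],2))
E
```

```text
time_s: 27.45
tool_pos: [585.7, 194.4, 274.6]
tcp_rot: [-3.141, 0.0, 3.05]
contact_force: [-3.6, -4.5, 5.2]
grip_width: 21.1
grip_force: 26.8
0.28 [-0.3  -0.62]
0.34 [-0.34 -0.6 ]
0.4 [-0.37 -0.58]
0.46 [-0.41 -0.55]
0.52 [-0.44 -0.53]
0.58 [-0.47 -0.5 ]
0.64 [-0.5  -0.47]
0.7 [-0.53 -0.44]
0.76 [-0.55 -0.41]
0.82 [-0.57 -0.37]
0.88 [-0.6  -0.34]
0.94 [-0.62 -0.3 ]
1.0 [-0.63 -0.27]
1.06 [-0.65 -0.23]
1.12 [-0.66 -0.19]
1.18 [-0.67 -0.15]
1.24 [-0.68 -0.11]
1.3 [-0.68 -0.07]
1.36 [-0.69 -0.03]
1.42 [-0.69  0.01]
1.46 [-0.46  0.03]
```

Knob gripped (21 mm). Swinging the cover along its arc.

```bash
python3 -m creep '[[[0,0,0,-0.3,0,-0.62,1],[0,0,0,-0.34,0,-0.6,1],[0,0,0,-0.37,0,-0.58,1],[0,0,0,-0.41,0,-0.55,1],[0,0,0,-0.44,0,-0.53,1],[0,0,0,-0.47,0,-0.5,1]]]' && python3 -m creep '[[[0,0,0,-0.5,0,-0.47,1],[0,0,0,-0.53,0,-0.44,1],[0,0,0,-0.55,0,-0.41,1],[0,0,0,-0.57,0,-0.37,1],[0,0,0,-0.6,0,-0.34,1]]]'
```

```text
time_s: 28.05
tool_pos: [609.5, 192.1, 308.2]
tcp_rot: [-3.141, -0.0, 3.05]
contact_force: [1.8, -3.3, -6.9]
grip_width: 21.1
grip_force: 25.0
time_s: 28.55
tool_pos: [636.6, 189.6, 328.7]
tcp_rot: [-3.141, -0.0, 3.051]
contact_force: [-0.8, -4.5, -5.2]
grip_width: 21.2
grip_force: 24.6
```

```bash
python3 -m creep '[[[0,0,0,-0.62,0,-0.3,1],[0,0,0,-0.63,0,-0.27,1],[0,0,0,-0.65,0,-0.23,1],[0,0,0,-0.66,0,-0.19,1],[0,0,0,-0.67,0,-0.15,1],[0,0,0,-0.68,0,-0.11,1],[0,0,0,-0.68,0,-0.07,1],[0,0,0,-0.69,0,-0.03,1],[0,0,0,-0.69,0,0.01,1],[0,0,0,-0.46,0,0.03,1],[0,0,0,0,0,0,1],[0,0,0,0,0,0,1]]]'
python3 - <<'E'
from h import *
S=r.read_camera("scene");c=S[90:260,320:490]
cv2.imwrite("pics/s5.png",cv2.resize(c[:,:,::-1],(595,595),interpolation=cv2.INTER_CUBIC))
E
```

```text
time_s: 29.75
tool_pos: [701.3, 183.6, 342.6]
tcp_rot: [3.142, 0.002, 3.05]
contact_force: [-1.2, -6.2, 0.3]
grip_width: 20.3
grip_force: 24.4
```

View pics/s5.png

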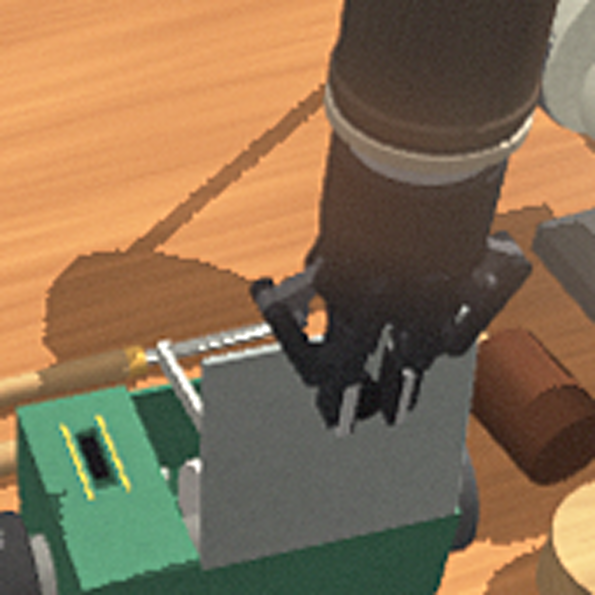

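The cover stands about upright, with the fingers around the knob near crop (370,400). Releasing and backing straight up.

```bash
python3 -m creep '[[[0,0,0,0,0,0,0.4],[0,0,0,0,0,0,0.1],[0,0,0,0,0,0,-0.2],[0,0,0,0,0,0,-0.2],[0,0,0,-0.4,0,-0.3,-0.2],[0,0,0,-0.2,0,-1.5,-0.2],[0,0,0,0,0,-2.5,-0.2],[0,0,0,0,0,-2.5,-0.2],[0,0,0,0,0,-2.5,-0.2],[0,0,0,0,0,-2.5,-0.2],[0,0,0,0,0,0,-0.2],[0,0,0,0,0,0,-0.2]]]'
python3 - <<'E'
from h import *
S=r.read_camera("scene");c=S[130:290,130:490]
cv2.imwrite("pics/s6.png",cv2.resize(c[:,:,::-1],(792,352),interpolation=cv2.INTER_CUBIC))
E
```

```text
time_s: 31.0
tool_pos: [706.6, 184.0, 459.8]
tcp_rot: [3.141, 0.001, 3.051]
contact_force: [-0.8, 0.1, -0.7]
grip_width: 51.5
grip_force: 0.0
```

View pics/s6.png

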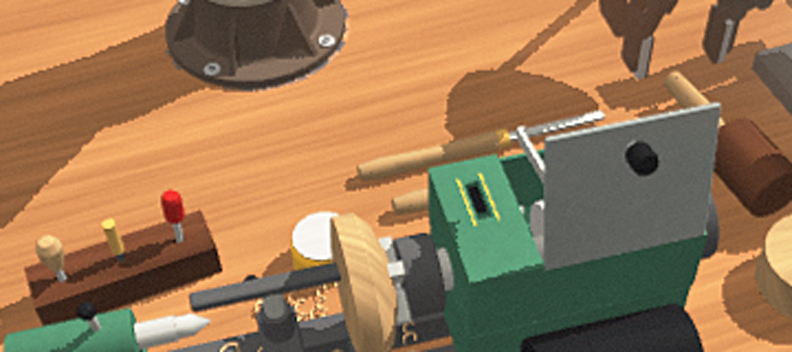

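The cover stands by itself, with its knob at about (421,202) px. The bar is upright in its hole, the other tools are untouched and the gripper is clear.

Run:
```python
from h import *
a=-0.093;ex=np.array([np.cos(a),np.sin(a),0]);h=np.array([579.,195.2,225])+112*ex
e=[(np.linalg.norm(proj("scene",h+(-112*np.cos(t)+23*np.sin(t))*ex+np.array([0,0,112*np.sin(t)+23*np.cos(t)]))-[420.9,201.8]),t) for t in np.arange(.8,1.76,.02)]
print(min(e))
if min(e)[1]>1.3: print(r.close_job())
```

```text
(np.float64(0.6974599042954669), np.float64(1.3800000000000006))
the job is handed in; nothing more can be done
None
```

The catch tripped with the bar in the slot, and the bar is back in its hole. The cover stands open by itself at about 1.38 rad, the other tools look undisturbed, and I handed the job in at about 31 s.

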